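# Shut the parts drawers, leave the wheel's drawer open

## Task

The three drawers of the parts organiser all stand open. With your fingertips against their fronts, push fully shut the two drawers that do not have the wheel in them, and leave the drawer with the wheel open just as it is. Do not touch or lift the parts in the drawers, and leave the bottle, the rover and the notebook where they are.

Things in the scene. Friction and masses are not known exactly. Their poses are not given: they have to be found in the camera images.
- organiser: Black plastic parts organiser, a fixed flat cabinet 170 deep (x) by 276 wide (y) by 80 high (ribs on top to 84), holding three equal red drawers side by side. Origin: centre of its underside, on the table. Its -x axis points out of the drawers, roughly towards the robot, so a drawer shuts along the organiser's +x axis. The cabinet's front edge is at its own x = -85 mm; drawer centre lines at its own y = +88, 0 and -88 mm.
- drawer_left (a joint): How far open the drawer at the organiser's +y side (left as seen from the robot) is, in m: 0 = fully shut, greatest 0.12; at the start 0.060 to 0.095. It slides with about 2 N of friction, stays where it is left, has no catch or spring, and meets a hard stop at 0.
- drawer_mid (a joint): How far open the middle drawer is, in m: 0 = fully shut, greatest 0.12; at the start 0.060 to 0.095. It slides with about 2 N of friction, stays where it is left, has no catch or spring, and meets a hard stop at 0.
- drawer_right (a joint): How far open the drawer at the organiser's -y side (right as seen from the robot) is, in m: 0 = fully shut, greatest 0.12; at the start 0.060 to 0.095. It slides with about 2 N of friction, stays where it is left, has no catch or spring, and meets a hard stop at 0.
- left_front (a point): Centre of the outer face of the drawer at the organiser's +y side (left as seen from the robot)'s flat upright front panel (84 wide, 60 high, 6 thick), 40 mm above the table; axes as the organiser's. Shut, this face is at the organiser's x = -91 mm. A 40 wide lip sticks out 10 mm at 14 to 18 mm above the table. Open-topped box behind: 78 wide, sides 55 mm and floor 13 mm above the table.
- mid_front (a point): Centre of the outer face of the middle drawer's flat upright front panel (84 wide, 60 high, 6 thick), 40 mm above the table; axes as the organiser's. Shut, this face is at the organiser's x = -91 mm. A 40 wide lip sticks out 10 mm at 14 to 18 mm above the table. Open-topped box behind: 78 wide, sides 55 mm and floor 13 mm above the table.
- right_front (a point): Centre of the outer face of the drawer at the organiser's -y side (right as seen from the robot)'s flat upright front panel (84 wide, 60 high, 6 thick), 40 mm above the table; axes as the organiser's. Shut, this face is at the organiser's x = -91 mm. A 40 wide lip sticks out 10 mm at 14 to 18 mm above the table. Open-topped box behind: 78 wide, sides 55 mm and floor 13 mm above the table.
- wheel: Small vehicle wheel, black tyre with a grey hub, 44 across and 17 thick, lying flat and loose on the floor of one of the three drawers, in the uncovered part. Origin: centre of its underside, 13 mm above the table.
- motor: Small white and grey motor block, 36 x 24 x 24, loose on the floor of another drawer. Origin: centre of its underside.
- bracket: Grey L-shaped bracket, 34 x 34 and 10 thick, loose on the floor of the remaining drawer. Origin: middle of its outline, at its underside.
- bottle: Red drinking bottle standing on the table, 68 across, 200 high, bystander. Origin: centre of its underside.
- rover: Small white robot vehicle on four wheels, 110 long (x), 88 wide (y), 76 high, bystander. Origin: centre, at table level.
- notebook: Green notebook lying on the table, 200 x 144 x 14, bystander. Origin: centre of its underside.

How it is judged:
By the outcome, as a careful person would: the job done as asked, in the order asked, and still so for the second after the job is handed in, with the robot touching nothing.
It also fails if it takes over 40 s, if anything falls off the work surface, if the arm or the gripper's body presses on something with over 40 N, if the wrist force passes 120 N, or if a joint passes its speed limit or range.

## Robot

A 6-joint arm with a two-finger parallel gripper is mounted at the origin on the work surface. World frame = base frame: x ahead of the robot, y to its left, z up, the work surface at z = 0. Lengths are in m, angles in rad, forces in N, time in s.
With the tool pointing down it reaches from about 0.425 to 1.125 m from the base axis. Payload 14.9 kg.
Tool frame: the origin (TCP) lies where the fingers leave the gripper's body, on its centre line; the fingertips stand 78 mm ahead of it and the grasp point (between the pads) lies 60 mm ahead of it (tcp_to_grasp is the distance from the TCP to the grasp point, in m); z points along the fingers, y is the line along which they close (so a half turn about z gives the same grasp; the last joint's range is limited). The gripper opens to 91 mm and grips with 3 to 60 N. Pads are 32 mm wide; open, the fingers measure 118 mm over their backs; the gripper's body (76 mm by 178 mm) begins 60 mm behind the grasp point.
Start: joints at [-1.335, 0.379, 1.734, -0, 1.028, -0.033], TCP at [0.186, -0.675, 0.292] pointing down, gripper open.
Joint ranges: [-2.77, 2.77], [-0.74, 2.19], [0, 2.66], [-1.06, 4.2], [0.31, 2.87], [-3.08, 3.08]. Speed limits (rad/s): [1.89, 1.89, 2.39, 3.14, 3.14, 3.14].

## Interface

Orientations are given as [roll, pitch, yaw] about the fixed x, y, z axes, in that order (R = Rz(yaw) Ry(pitch) Rx(roll)).
In Python, from bench import * gives the robot as it stands. The module is installed in compiled form; this text tells all that it offers.
- The arm moves only by the tool send_rows, never from a script. Its argument "deltas" is a list of rows, each a list of 7 numbers: the shift along the world's x, y, z in units of 600 mm (1.0 is 600 mm), then the turn, a rotation vector about the world's x, y, z in units of 45 degrees (1.0 is 45 degrees), then the closure, from -1 (fully open) to 1 (shut). In form: [[tx, ty, tz, rx, ry, rz, jaw], ...]. A call has exactly 10 rows; each row is the pose to reach, as a shift and turn from the pose commanded when the call began; what a row does not reach only later rows make up. A row lasts 1/8 s, in which the tool goes at most 62.5 mm and 10.7 degrees, less where a joint would pass 70% of its speed; a pose out of reach is approached as far as the arm can. A call with a number of a shift or a turn outside -1 to 1 is refused whole. A call with a gripper value outside its range is refused whole. The fingers move at their own pace and stop on an object; "grip_force" is the grip in N (left out, the last holds). Time passes only in rows, so rows that repeat a pose let the fingers close, or fill a call up. It gives the time, the measured TCP pose, the force, the opening and the grip force at its end, in the units of the state.
- state(): the state, without advancing time (a new reading comes with each control period).
- read_camera(name): name is "side" or "top" or "wrist"; returns the picture (480x640x3 uint8, blue, green, red); there is no depth.
- camera_model(name): a dict with "mtx" (3x3 intrinsics, pixels), "origin" and "attitude" of the camera in the world; the wrist camera has in their place "tool_from_camera" (4x4, takes a point from camera to tool coordinates, whose origin is the TCP and whose axes are the flange's). Camera axes: x right, y up, looking along -z (the intrinsics and any distortion apply to the point x, -y, -z); pixel columns grow to the right and rows downward; lengths in m; the calibration is good to about 2 mm. A picture is of the moment at which its call begins: read the wrist's pose just before it. camera_model takes no time and is no camera call.
- close_job(): hands the job in; it is judged then, once.
The state is a dict: "time": time; "joint_positions": joint angles; "joint_velocities": joint speeds; "joint_efforts": joint torques, N m; "position": TCP position; "ee_rot": TCP orientation; "wrist_force": force on the tool from outside, world axes, zero at the start; "moment": the same for the moment, N m; "width": opening from 0.0 (shut) to 1.0 (fully open); "grip_force": force on a finger pad.
Only numpy, scipy, OpenCV 4.12 (cv2) and the standard library are available. Lean on these libraries where they do the work, as an engineer would, in place of code of your own. Each camera call takes 0.05 s, during which the arm holds its last target. There are 200 camera calls.

## Working session

There is one attempt and no reset: what is moved stays moved. The work goes in short steps, Python scripts to look and compute and a tool call to move; the robot and the scene stay as the last step left them, time stands still between calls to the robot, and variables do not carry over. Pictures are saved under pics/ and viewed, at most 10 in all, crops included, and the job is handed in when it is done.

Besides the shell and the picture viewer there is one more tool, called after "Emit:" as a command line: name --pt "numbers of a row" for each row, then --argument value for the rest. send_rows: Moves the arm, as the interface text tells. Its arguments: {"type":"object","properties":{"deltas":{"type":"array","items":{"type":"array","items":{"type":"number"}}},"grip_force":{"type":"number"}},"required":["deltas"]}

```bash
mkdir -p pics
python3 - <<'E'
from bench import *
import cv2,numpy as np
for n in ("top","side"):
    cv2.imwrite(f"pics/{n}1.png",read_camera(n)); m=camera_model(n); print(n,m)
s=state();print(s['position'],s['ee_rot'],s['time'])
E
```

```text
top {'mtx': array([[567.2105041 ,   0.        , 324.23324502],
       [  0.        , 567.2105041 , 240.74899216],
       [  0.        ,   0.        ,   1.        ]]), 'origin': array([ 0.27219163, -0.02068314,  1.2662209 ]), 'attitude': array([ 0.18361884,  0.01632497, -1.57298148])}
side {'mtx': array([[524.74741261,   0.        , 321.71303994],
       [  0.        , 524.74741261, 234.20307248],
       [  0.        ,   0.        ,   1.        ]]), 'origin': array([-0.0151665 , -0.84646925,  1.14939484]), 'attitude': array([ 0.72971627,  0.01224165, -0.5983761 ])}
[ 0.18585212 -0.67459566  0.29168057] [-3.14067373e+00 -4.16736172e-05  2.68805924e-01] 0.1
```

View pics/top1.png

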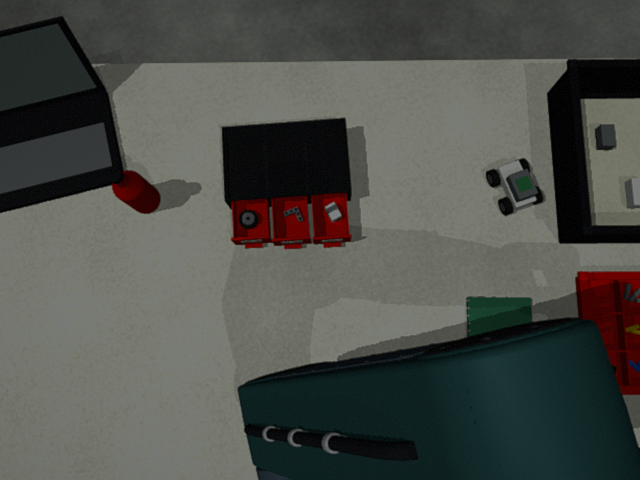

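View pics/side1.png

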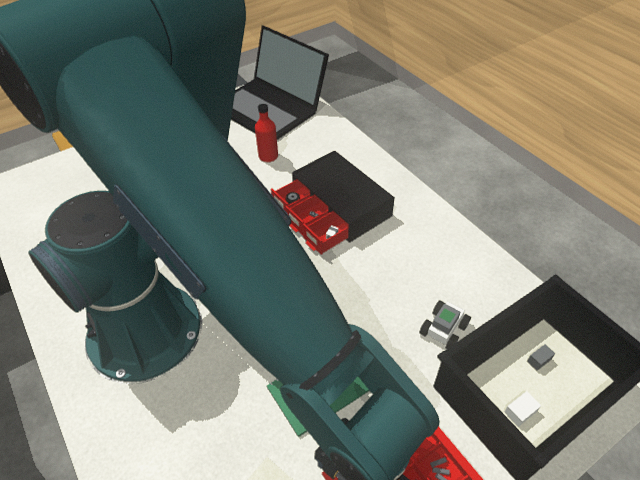

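The wheel (tyre with grey hub, px 248,218) is in the left drawer. The bracket (292,214) is in the middle one and the motor (333,211) in the right, so I push the middle and right drawers. The drawer fronts are at about rows 240–247.

```bash
cat > h.py <<'E'
from bench import *
import cv2,numpy as np
from scipy.spatial.transform import Rotation as R
def cast(n,uv,z):
    m=camera_model(n); uv=np.atleast_2d(np.float64(uv))
    p=cv2.undistortPoints(uv[:,None],m['mtx'],None)[:,0]
    d=np.c_[p[:,0],-p[:,1],-np.ones(len(p))]@R.from_euler('xyz',m['attitude']).as_matrix().T
    o=np.array(m['origin']); return o+d*((z-o[2])/d[:,2])[:,None]
E
python3 - <<'E'
from h import *
im=cv2.imread('pics/top1.png')
c=im[105:260,205:370]; cv2.imwrite('pics/crop1.png',cv2.resize(c,(792,744),interpolation=cv2.INTER_CUBIC)[100:700])
g=im.max(2).astype(int)
blk=((g<38)*255).astype(np.uint8); blk[:,:200]=0;blk[:,380:]=0;blk[:110]=0;blk[205:]=0
cs,_=cv2.findContours(blk,0,2); k=max(cs,key=cv2.contourArea); print(cv2.boundingRect(k),cv2.approxPolyDP(cv2.convexHull(k),4,True)[:,0].tolist())
E
```

```text
(222, 118, 129, 87) [[344, 119], [349, 200], [226, 202], [222, 127]]
```

View pics/crop1.png

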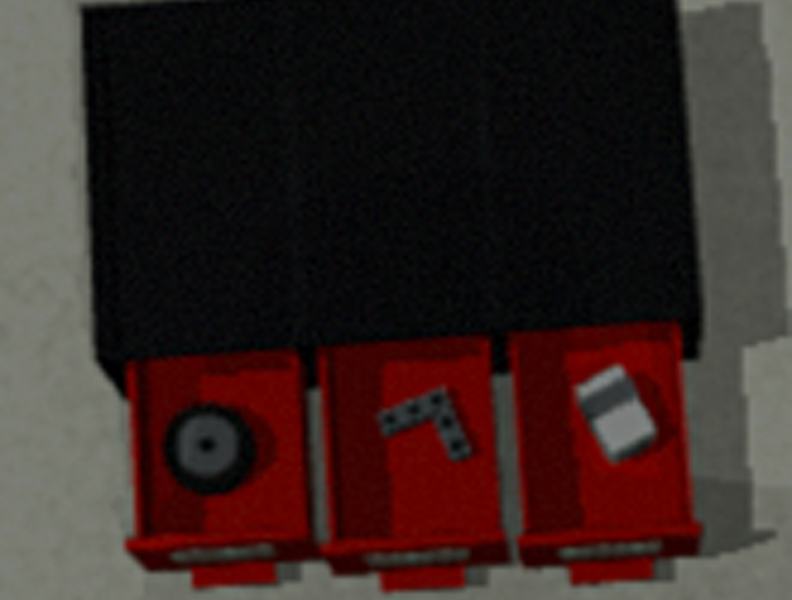

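The enlarged crop confirms it: wheel in the left drawer, bracket in the middle, motor on the right. The panel top edges (crop px) run about (322,549)-(508,540) for the middle drawer and (520,543)-(702,530) for the right. I cast these to find the fronts and the yaw.

Run:
```python
from h import *
f=lambda P:np.array(P)/4.8+[205,105+100/4.8]
print('front edge',cast('top',f([[97,360],[700,325]]),.08).round(4))
a=cast('top',f([[82,8],[675,-8]]),.08);print('back',a.round(4))
e=cast('top',f([[128,547],[318,540],[322,549],[508,540],[520,543],[702,530]]),.07);print('fronts',e.round(4))
b=cast('top',f([[128,547],[702,530]]),.07);d=b[0]-b[1];print('yaw',np.arctan2(-d[0],d[1]))
w=cast('top',f([[97,360],[700,325]]),.08);d=w[0]-w[1];print(np.arctan2(-d[0],d[1]),np.hypot(*d[:2]))
```

```text
front edge [[ 0.5814  0.2121  0.08  ]
 [ 0.5959 -0.0595  0.08  ]]
back [[ 0.749   0.2241  0.08  ]
 [ 0.7544 -0.0497  0.08  ]]
fronts [[ 0.4975  0.1976  0.07  ]
 [ 0.5003  0.1123  0.07  ]
 [ 0.4962  0.1104  0.07  ]
 [ 0.4998  0.0271  0.07  ]
 [ 0.4984  0.0218  0.07  ]
 [ 0.5039 -0.0597  0.07  ]]
yaw 0.0248220504191785
0.05326976974391311 0.2719658262938473
```

Emit:
send_rows --pt "0.052 0.071 0 0 0 -0.1 1" --pt "0.105 0.142 0 0 0 -0.2 1" --pt "0.157 0.212 0 0 0 -0.268 1" --pt "0.21 0.283 0 0 0 -0.268 1" --pt "0.262 0.354 0 0 0 -0.268 1" --pt "0.314 0.425 0 0 0 -0.268 1" --pt "0.366 0.496 0 0 0 -0.268 1" --pt "0.42 0.566 0 0 0 -0.268 1" --pt "0.47 0.637 0 0 0 -0.268 1" --pt "0.523 0.708 0 0 0 -0.268 1" --grip_force 10

```text
time: 1.35
position: [0.5004, -0.2485, 0.2922]
ee_rot: [-3.142, 0.0, 0.058]
wrist_force: [0.1, -1.1, -0.1]
width: 0.006
grip_force: 0.0
```

Emit:
send_rows --pt "-0.02 0.1 0 0 0 0 1" --pt "-0.04 0.2 0 0 0 0 1" --pt "-0.06 0.3 0 0 0 0 1" --pt "-0.083 0.38 0 0 0 0 1" --pt "-0.083 0.38 -0.06 0 0 0 1" --pt "-0.083 0.38 -0.12 0 0 0 1" --pt "-0.083 0.38 -0.18 0 0 0 1" --pt "-0.083 0.38 -0.24 0 0 0 1" --pt "-0.083 0.38 -0.29 0 0 0 1" --pt "-0.083 0.38 -0.29 0 0 0 1"

```text
time: 2.6
position: [0.4486, -0.022, 0.1167]
ee_rot: [-3.141, 0.004, 0.058]
wrist_force: [0.6, -0.1, -0.8]
width: 0.009
grip_force: 0.0
```

Run:
```python
from bench import *
import cv2
cv2.imwrite("pics/w1.png",read_camera("wrist"))
s=state();print(s['position'],s['wrist_force'])
```

```text
[ 0.44948068 -0.02202877  0.11798201] [0.11445715 0.99041675 0.60249375]
```

View pics/w1.png

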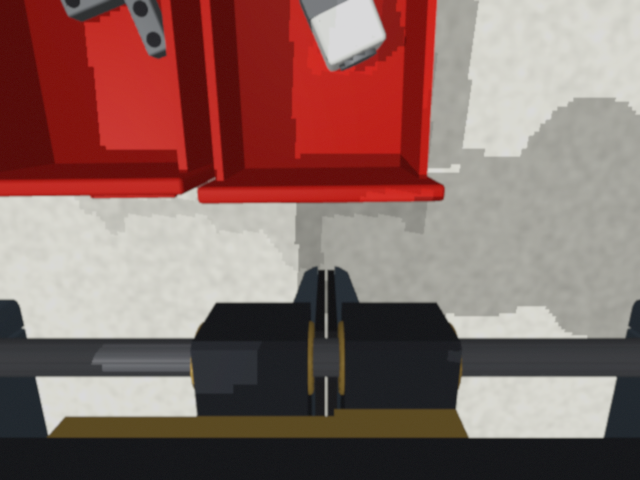

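Closed fingertips (col ~325) are centred on the right drawer's panel (cols 198–445), in front of it and clear. I push along the organiser's +x.

Emit:
send_rows --pt "0.02 0.001 0 0 0 0 1" --pt "0.04 0.002 0 0 0 0 1" --pt "0.055 0.003 0 0 0 0 1" --pt "0.07 0.004 0 0 0 0 1" --pt "0.085 0.005 0 0 0 0 1" --pt "0.1 0.006 0 0 0 0 1" --pt "0.117 0.007 0 0 0 0 1" --pt "0.134 0.008 0 0 0 0 1" --pt "0.15 0.009 0 0 0 0 1" --pt "0.167 0.01 0 0 0 0 1"

```text
time: 3.9
position: [0.5507, -0.016, 0.1182]
ee_rot: [-3.142, 0.0, 0.058]
wrist_force: [-1.9, 1.6, -0.1]
width: 0.002
grip_force: 1.1
```

Emit:
send_rows --pt "0.005 0 0 0 0 0 1" --pt "0.01 0 0 0 0 0 1" --pt "0.014 0.001 0 0 0 0 1" --pt "0.017 0.001 0 0 0 0 1" --pt "0.02 0.001 0 0 0 0 1" --pt "0.022 0.001 0 0 0 0 1" --pt "0.024 0.001 0 0 0 0 1" --pt "0.026 0.001 0 0 0 0 1" --pt "0.028 0.002 0 0 0 0 1" --pt "0.028 0.002 0 0 0 0 1"

```text
time: 5.15
position: [0.5671, -0.0149, 0.1183]
ee_rot: [3.141, -0.0, 0.058]
wrist_force: [-1.5, -1.4, -0.6]
width: 0.005
grip_force: 0.3
```

Emit:
send_rows --pt "0.002 0 0 0 0 0 1" --pt "0.004 0 0 0 0 0 1" --pt "0.005 0 0 0 0 0 1" --pt "0.006 0 0 0 0 0 1" --pt "0.007 0 0 0 0 0 1" --pt "0.008 0 0 0 0 0 1" --pt "0.009 0 0 0 0 0 1" --pt "0.01 0.001 0 0 0 0 1" --pt "0.01 0.001 0 0 0 0 1" --pt "0.01 0.001 0 0 0 0 1"

```text
time: 6.4
position: [0.573, -0.0143, 0.1183]
ee_rot: [3.142, -0.0, 0.058]
wrist_force: [-1.0, -0.0, -0.8]
width: 0.005
grip_force: 0.4
```

Emit:
send_rows --pt "0.001 0 0 0 0 0 1" --pt "0.002 0 0 0 0 0 1" --pt "0.003 0 0 0 0 0 1" --pt "0.004 0 0 0 0 0 1" --pt "0.005 0 0 0 0 0 1" --pt "0.006 0 0 0 0 0 1" --pt "0.007 0 0 0 0 0 1" --pt "0.007 0 0 0 0 0 1" --pt "0.007 0 0 0 0 0 1" --pt "0.007 0 0 0 0 0 1"

```text
time: 7.65
position: [0.5741, -0.0143, 0.1176]
ee_rot: [-3.141, 0.007, 0.059]
wrist_force: [-23.8, -2.9, 17.0]
width: 0.007
grip_force: 11.7
```

Run:
```python
from bench import *
import cv2
cv2.imwrite("pics/w2.png",read_camera("wrist"))
s=state();print(s['position'],s['wrist_force'])
```

```text
[ 0.57406352 -0.01423984  0.11764161] [-22.83103564  -1.52821013  17.85479237]
```

View pics/w2.png

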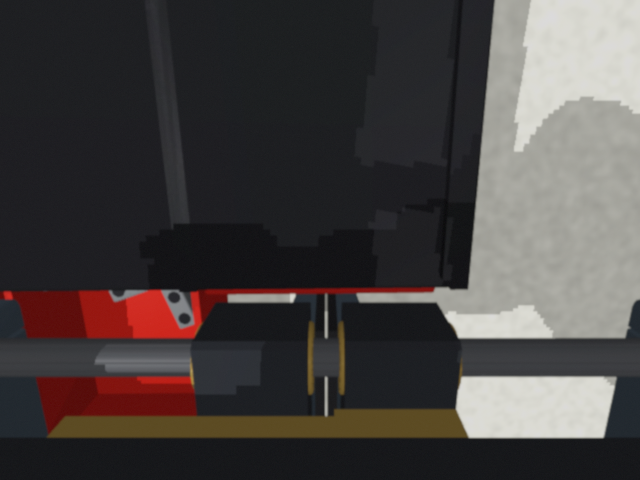

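The right drawer's red edge is flush under the cabinet front (row ~290) and a hard stop was felt at 24 N, so it is shut. Back off and go to the middle one.

Emit:
send_rows --pt "-0.03 -0.002 0 0 0 0 1" --pt "-0.07 -0.004 0 0 0 0 1" --pt "-0.12 -0.007 0 0 0 0 1" --pt "-0.17 -0.01 0 0 0 0 1" --pt "-0.22 -0.012 0 0 0 0 1" --pt "-0.22 -0.012 0 0 0 0 1" --pt "-0.225 0.04 0 0 0 0 1" --pt "-0.225 0.09 0 0 0 0 1" --pt "-0.225 0.134 0 0 0 0 1" --pt "-0.225 0.134 0 0 0 0 1"

```text
time: 8.95
position: [0.443, 0.0674, 0.1185]
ee_rot: [-3.141, -0.002, 0.06]
wrist_force: [-0.2, -1.3, -0.5]
width: 0.008
grip_force: 0.0
```

Run:
```python
from bench import *
import cv2
cv2.imwrite("pics/w3.png",read_camera("wrist"))
s=state();print(s['position'],s['wrist_force'])
```

```text
[0.44282645 0.06661342 0.1184093 ] [-0.41903425  0.75098618  0.21453066]
```

View pics/w3.png

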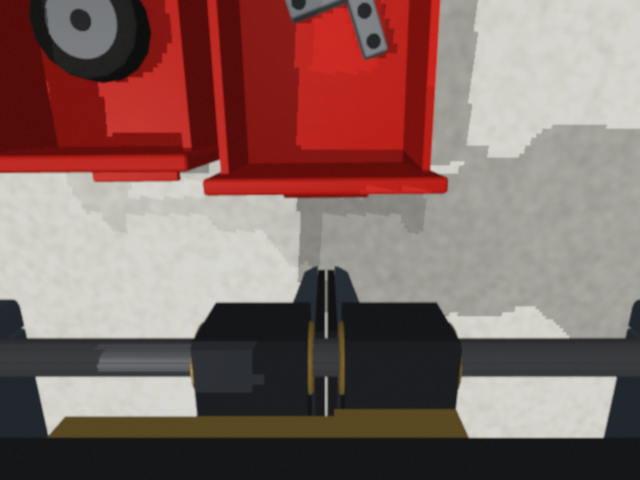

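Tips are centred on the middle panel (cols 205–447). Push.

Emit:
send_rows --pt "0.02 0.001 0 0 0 0 1" --pt "0.04 0.002 0 0 0 0 1" --pt "0.055 0.003 0 0 0 0 1" --pt "0.07 0.004 0 0 0 0 1" --pt "0.085 0.005 0 0 0 0 1" --pt "0.1 0.006 0 0 0 0 1" --pt "0.117 0.007 0 0 0 0 1" --pt "0.134 0.008 0 0 0 0 1" --pt "0.15 0.009 0 0 0 0 1" --pt "0.167 0.01 0 0 0 0 1"

```text
time: 10.25
position: [0.543, 0.0722, 0.1182]
ee_rot: [-3.142, 0.0, 0.058]
wrist_force: [-2.1, 1.2, 0.3]
width: 0.01
grip_force: 1.1
```

Emit:
send_rows --pt "0.005 0 0 0 0 0 1" --pt "0.01 0 0 0 0 0 1" --pt "0.014 0.001 0 0 0 0 1" --pt "0.018 0.001 0 0 0 0 1" --pt "0.021 0.001 0 0 0 0 1" --pt "0.024 0.001 0 0 0 0 1" --pt "0.027 0.001 0 0 0 0 1" --pt "0.03 0.002 0 0 0 0 1" --pt "0.033 0.002 0 0 0 0 1" --pt "0.035 0.002 0 0 0 0 1"

```text
time: 11.5
position: [0.5634, 0.0734, 0.1182]
ee_rot: [-3.141, -0.0, 0.058]
wrist_force: [-1.7, 1.0, -0.6]
width: 0.006
grip_force: 0.9
```

Emit:
send_rows --pt "0.001 0 0 0 0 0 1" --pt "0.002 0 0 0 0 0 1" --pt "0.003 0 0 0 0 0 1" --pt "0.004 0 0 0 0 0 1" --pt "0.005 0 0 0 0 0 1" --pt "0.006 0 0 0 0 0 1" --pt "0.007 0 0 0 0 0 1" --pt "0.008 0 0 0 0 0 1" --pt "0.009 0 0 0 0 0 1" --pt "0.009 0 0 0 0 0 1"

```text
time: 12.75
position: [0.5676, 0.0733, 0.1181]
ee_rot: [3.142, 0.003, 0.058]
wrist_force: [-9.9, 1.3, 7.9]
width: 0.005
grip_force: 5.2
```

Stop contact is beginning; I press about 2 mm more to confirm it.

Emit:
send_rows --pt "0.001 0 0 0 0 0 1" --pt "0.002 0 0 0 0 0 1" --pt "0.003 0 0 0 0 0 1" --pt "0.003 0 0 0 0 0 1" --pt "0.003 0 0 0 0 0 1" --pt "0.003 0 0 0 0 0 1" --pt "0.003 0 0 0 0 0 1" --pt "0.003 0 0 0 0 0 1" --pt "0.003 0 0 0 0 0 1" --pt "0.003 0 0 0 0 0 1"

```text
time: 14.0
position: [0.5679, 0.0732, 0.1177]
ee_rot: [3.142, 0.006, 0.059]
wrist_force: [-20.8, 0.6, 15.9]
width: 0.007
grip_force: 10.3
```

Hard stop confirmed. I back out, rise and move aside.

Emit:
send_rows --pt "-0.03 -0.002 0 0 0 0 1" --pt "-0.07 -0.004 0 0 0 0 1" --pt "-0.12 -0.007 0 0 0 0 1" --pt "-0.17 -0.01 0 0 0 0 1" --pt "-0.19 -0.011 0.03 0 0 0 1" --pt "-0.19 -0.011 0.12 0 0 0 1" --pt "-0.19 -0.05 0.2 0 0 0 1" --pt "-0.17 -0.15 0.29 0 0 0 1" --pt "-0.14 -0.25 0.29 0 0 0 1" --pt "-0.12 -0.35 0.29 0 0 0 1"

```text
time: 15.25
position: [0.4962, -0.1251, 0.2934]
ee_rot: [3.14, -0.004, 0.059]
wrist_force: [0.9, 0.1, 0.7]
width: 0.01
grip_force: 0.0
```

Emit:
send_rows --pt "0 -0.1 0 0 0 0 1" --pt "0 -0.2 0 0 0 0 1" --pt "-0.03 -0.3 0 0 0 0 1" --pt "-0.06 -0.4 0 0 0 0 1" --pt "-0.1 -0.5 0 0 0 0 1" --pt "-0.15 -0.55 0 0 0 0 1" --pt "-0.15 -0.55 0 0 0 0 1" --pt "-0.15 -0.55 0 0 0 0 1" --pt "-0.15 -0.55 0 0 0 0 1" --pt "-0.15 -0.55 0 0 0 0 1"

```text
time: 16.5
position: [0.4061, -0.4524, 0.2919]
ee_rot: [3.141, -0.0, 0.059]
wrist_force: [0.1, 0.2, 0.4]
width: 0.004
grip_force: 0.0
```

Run:
```python
from h import *
im=read_camera("top"); a=cv2.imread('pics/top1.png')
cv2.imwrite("pics/top2.png",np.hstack([cv2.resize(i[105:260,205:370],None,fx=2.4,fy=2.4,interpolation=2) for i in(a,im)]))
cv2.imwrite("pics/top2f.png",im); print(state()['wrist_force'],state()['time'])
```

```text
[-0.80752239 -0.61077077 -0.32596761] 16.55
```

View pics/top2.png

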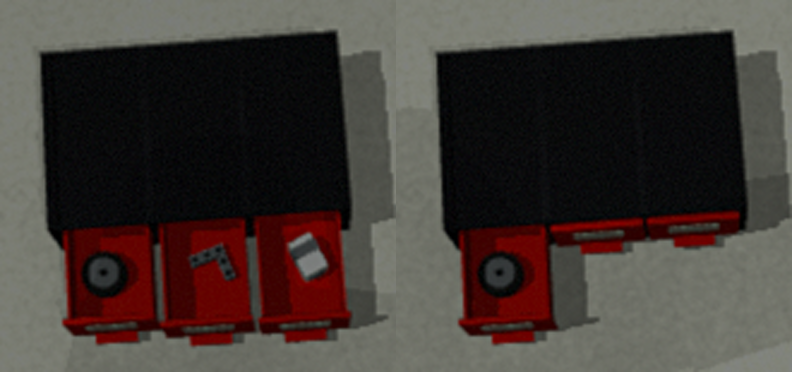

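View pics/top2f.png

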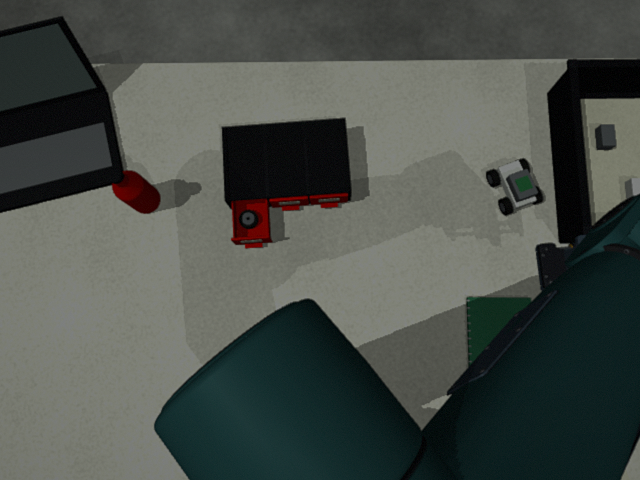

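The middle and right drawers are shut flush. The left drawer with the wheel has not moved (front at row ~240), and the bottle, rover and notebook are where they were.

```bash
python3 -c "from bench import *; print(close_job())"
```

```text
the job is handed in; nothing more can be done
None
```

The middle and right drawers are pushed fully shut, the left drawer with the wheel was left open as it was, and the job was handed in at about 16.6 s.

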